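# Let the purple balls out of the dispenser

### The arm

A 6-joint arm with a two-finger parallel gripper is mounted at the origin on the work surface. World frame = base frame: x ahead of the robot, y to its left, z up, the work surface at z = 0. Lengths are in m, angles in rad, forces in N, time in s.
With the tool pointing down it reaches from about 0.3 to 0.875 m from the base axis. Payload 6.4 kg.
Tool frame: the origin (TCP) lies midway between the tips of the shut fingers; the grasp point (between the pads) lies 19 mm behind it (ctrl.hold_point_z is the distance from the TCP to the grasp point, in m); z points along the fingers, y is the line along which they close (so a half turn about z gives the same grasp; the last joint's range is limited). The gripper opens to 85 mm and grips with 20 to 120 N. Pads are 22 mm wide; open, the fingers measure 114 mm over their backs; the gripper's body (76 mm by 85 mm) begins 54 mm behind the grasp point. The pads swing forward as they close: fully open they stand 13 mm farther back than shut.
Start: joints at [0.948, 0.181, 1.607, -0, 1.354, -0.206], TCP at [0.233, 0.526, 0.231] pointing down, gripper open.
Joint ranges: [-2.99, 2.99], [-0.89, 2.07], [0.3, 2.58], [-1.14, 4.28], [0, 2.63], [-3.12, 3.12]. Speed limits (rad/s): [2.57, 2.57, 3.01, 3.14, 3.14, 3.14].

### API

Orientations are given as a unit quaternion [w, x, y, z].
In Python, from bench import ctrl gives the robot as it stands.
- The arm moves only by the tool carry_out, never from a script. Its argument "plan" is text: rows parted by semicolons, each of 6 numbers parted by spaces: the shift along the tool's x, y, z as a fraction of full scale, then the turn, a rotation vector about the tool's x, y, z as a fraction of full scale. A call has exactly 8 rows; each row shifts and turns the commanded pose from where the row before left it, along the tool's axes as they then stand; what a row does not reach is not made up. Full scale, the value 1, is 40 mm for a shift and 0.1 rad for a turn. A row lasts 1/12 s, in which the tool goes at most 41.7 mm and 7.16 degrees, less where a joint would pass 70% of its speed; a pose out of reach is approached as far as the arm can. A call with a number of a shift or a turn outside -1 to 1 is refused whole. A call with a gripper value outside its range is refused whole. "claw" is the gripper's target within -1 to 1 (shut at 1, half-way at 0, fully open at -1), set as the call begins (left out, the last holds). The fingers move at their own pace and stop on an object; the grip force is fixed at half the most. Time passes only in rows, so rows that do not move let the fingers close, or fill a call up. It gives the time, the measured TCP pose, the force, the opening and the grip force at its end, in the units of the state.
- ctrl.get_obs(): the state, without advancing time (a new reading comes with each control period).
- ctrl.camera(name): name is "scene" or "top" or "wrist"; returns a dict with "pixels" (400x640x3 uint8, red, green, blue), "mtx" (3x3 intrinsics, pixels), "k1" (the pictures are not rectified: a ray, as slopes to the right and down, at radius r is drawn at 1 + k1 r^2 times it, then the intrinsics apply), "R" (3x3) and "t" (3): a world point X has camera coordinates R X + t. Camera axes: x right, y down, z forward; pixel columns grow to the right and rows downward; lengths in m; the calibration is good to about 2 mm. A picture is of the moment at which its call begins. There is no depth.
- ctrl.hand_in(): hands the job in; it is judged then, once.
The state is a dict: "time_s": time; "q": joint angles; "dq": joint speeds; "joint_efforts": joint torques, N m; "eef_pos": TCP position; "eef_rot": TCP orientation; "wrist_force": force on the tool from outside, world axes, zero at the start; "torque": the same for the moment, N m; "opening": opening from 0.0 (shut) to 1.0 (fully open); "grasp_force": force on a finger pad.
Only numpy, scipy, OpenCV 4.12 (cv2) and the standard library are available. Lean on these libraries where they do the work, as an engineer would, in place of code of your own. Each camera call takes 0.05 s, during which the arm holds its last target. There are 200 camera calls.

### The job

Press down the orange paddle of the dispenser that holds the purple balls, and keep it down so that its gate stays up until all three purple balls have rolled into that dispenser's catch tray; then let the paddle come up again so that the gate shuts. Use the paddle only: do not touch the gate or pick up or push the balls. Leave the green dispenser shut and everything else where it stands.

Things in the scene. Friction and masses are not known exactly. Their poses are not given: they have to be found in the camera images.
- dispenser_purple: ball dispenser holding three purple balls, fixed to the table; the two dispensers differ only in their balls. Plywood base 335 x 120 x 6 mm, x -165 to +170, y -60 to +60 mm; origin on its underside. Clear-sided open chute (centre line y -15 mm) slopes down towards +x to the gate at x 55 mm, tray beyond. Lever along x at y +34 mm, pivot at x -40 mm, height 100 mm. Tallest: paddle 112 mm, two posts at the pivot 108 mm.
- tray_purple (a point): middle of the floor of the purple dispenser's catch tray, 15 mm above the table (the floor slopes, 7 mm at its +x -y corner to 23 mm opposite); the tray measures 112 mm along the dispenser's x and 94 mm along y inside, wooden sides 42 mm and clear end wall 58 mm high.
- lever_purple (a joint): rocking lever of the purple dispenser, rad: 0 gate shut (lever level), grows as the paddle goes down, stop at 0.45. Springs back to 0 when let go; about 3 N rising to 5 N at the paddle. Gate lets balls through from about 0.3 (paddle about 32 mm down); the balls then run out in about 1 s.
- paddle_purple (a point): orange paddle, 44 x 44 x 8 mm plate on the purple dispenser's lever, to be pressed; this point at the centre of its top face, 112 mm above the table at rest; z normal to the face, x along the lever to the gate. It swings about the level pivot 105 mm along its +x and 12 mm below the face, tilting down away from the pivot; free below it down to the base.
- gate_purple (a point): gate, a clear plate under a grey crossbar, at the other end of the purple dispenser's lever, its plate 30 mm wide and 5 mm thick; this point at the plate's middle across, level with the lever 100 mm above the table; the plate hangs 60 mm below that in front of the balls.
- purple1: purple wooden ball, 25 mm diameter, 14 g, number 1 behind the gate; origin at its centre (its axes turn as it rolls).
- purple2: purple wooden ball, 25 mm diameter, 14 g, number 2 behind the gate; origin at its centre (its axes turn as it rolls).
- purple3: purple wooden ball, 25 mm diameter, 14 g, number 3 behind the gate; origin at its centre (its axes turn as it rolls).
- dispenser_green: ball dispenser holding three green balls, fixed to the table; the two dispensers differ only in their balls. Plywood base 335 x 120 x 6 mm, x -165 to +170, y -60 to +60 mm; origin on its underside. Clear-sided open chute (centre line y -15 mm) slopes down towards +x to the gate at x 55 mm, tray beyond. Lever along x at y +34 mm, pivot at x -40 mm, height 100 mm. Tallest: paddle 112 mm, two posts at the pivot 108 mm.
- tray_green (a point): middle of the floor of the green dispenser's catch tray, 15 mm above the table (the floor slopes, 7 mm at its +x -y corner to 23 mm opposite); the tray measures 112 mm along the dispenser's x and 94 mm along y inside, wooden sides 42 mm and clear end wall 58 mm high.
- lever_green (a joint): rocking lever of the green dispenser, rad: 0 gate shut (lever level), grows as the paddle goes down, stop at 0.45. Springs back to 0 when let go; about 3 N rising to 5 N at the paddle. Gate lets balls through from about 0.3 (paddle about 32 mm down); the balls then run out in about 1 s.
- paddle_green (a point): orange paddle, 44 x 44 x 8 mm plate on the green dispenser's lever, to be pressed; this point at the centre of its top face, 112 mm above the table at rest; z normal to the face, x along the lever to the gate. It swings about the level pivot 105 mm along its +x and 12 mm below the face, tilting down away from the pivot; free below it down to the base.
- gate_green (a point): gate, a clear plate under a grey crossbar, at the other end of the green dispenser's lever, its plate 30 mm wide and 5 mm thick; this point at the plate's middle across, level with the lever 100 mm above the table; the plate hangs 60 mm below that in front of the balls.
- green1: green wooden ball, 25 mm diameter, 14 g, number 1 behind the gate; origin at its centre (its axes turn as it rolls).
- green2: green wooden ball, 25 mm diameter, 14 g, number 2 behind the gate; origin at its centre (its axes turn as it rolls).
- green3: green wooden ball, 25 mm diameter, 14 g, number 3 behind the gate; origin at its centre (its axes turn as it rolls).
- glue_jar: closed white jar with blue lid, 48 mm across, 75 mm high; a loose bystander; origin at the centre of its underside.
- ribbon_spool: red spool, 52 mm across, 34 mm high; a loose bystander; origin at the centre of its underside.
- pot: terracotta pot, 70 mm across, 65 mm high; a loose bystander; origin at the centre of its underside.
- glue_gun: white hot-glue gun lying flat, about 180 x 120 mm, 36 mm high; a loose bystander; origin at the centre of its underside.
- moss_frame: dark wooden frame 200 x 260 mm with moss and flowers, about 50 mm high; a loose bystander; origin at the centre of its underside.
- blue_flower: blue artificial flower lying on the table, about 80 mm across, 30 mm high; a loose bystander; origin at the centre of its underside.

How it is judged:
On the way, in this order (a step that is already met when the one before it is completed fails the run):
1. the purple dispenser's paddle is pressed down by the fingers (value of joint lever_purple above 0.15 rad and contact force between the fingers and lever_purple_c2 above 0.4 N).
2. all three purple balls are in that dispenser's catch tray while the paddle is still held down by the fingers (all of step 1 and x of purple1 in the frame of dispenser_purple between 0.06 and 0.166 m and y of purple1 in the frame of dispenser_purple between -0.056 and 0.038 m and z of each of purple1, purple2, purple3 in the frame of dispenser_purple below 0.04 m and x of purple2 in the frame of dispenser_purple between 0.06 and 0.166 m and y of purple2 in the frame of dispenser_purple between -0.056 and 0.038 m and x of purple3 in the frame of dispenser_purple between 0.06 and 0.166 m and y of purple3 in the frame of dispenser_purple between -0.056 and 0.038 m), for 0.1 s.
At the end, for the whole second after the job is handed in: all three purple balls lie inside the catch tray of their dispenser (centres within its walls, less than 40 mm above the table), its gate is shut again (lever under 0.04 rad), and the green dispenser is shut with its three balls still behind the gate (x of purple1 in the frame of dispenser_purple between 0.06 and 0.166 m and y of purple1 in the frame of dispenser_purple between -0.056 and 0.038 m and z of each of purple1, purple2, purple3 in the frame of dispenser_purple below 0.04 m and x of purple2 in the frame of dispenser_purple between 0.06 and 0.166 m and y of purple2 in the frame of dispenser_purple between -0.056 and 0.038 m and x of purple3 in the frame of dispenser_purple between 0.06 and 0.166 m and y of purple3 in the frame of dispenser_purple between -0.056 and 0.038 m and value of joint each of lever_purple, lever_green below 0.04 rad and x of each of green1, green2, green3 in the frame of dispenser_green below 0.055 m); the robot touches nothing.
It fails at once if the green dispenser's lever is worked (over 0.08 rad) or a green ball gets past its gate (value of joint lever_green above 0.08 rad or not (x of green1 in the frame of dispenser_green below 0.055 m) or not (x of green2 in the frame of dispenser_green below 0.055 m) or not (x of green3 in the frame of dispenser_green below 0.055 m)).
It fails at once if the robot touches a ball (contact force between any of the arm, the fingers and purple1 above 0.3 N or contact force between any of the arm, the fingers and purple2 above 0.3 N or contact force between any of the arm, the fingers and purple3 above 0.3 N or contact force between any of the arm, the fingers and green1 above 0.3 N or contact force between any of the arm, the fingers and green2 above 0.3 N or contact force between any of the arm, the fingers and green3 above 0.3 N).
It fails at once if the robot touches a gate (contact force between any of the arm, the fingers and lever_purple_c3 above 0.5 N or contact force between any of the arm, the fingers and lever_purple_c4 above 0.5 N or contact force between any of the arm, the fingers and lever_green_c3 above 0.5 N or contact force between any of the arm, the fingers and lever_green_c4 above 0.5 N).
It fails at once if a ball is lifted (its centre over 125 mm above the table) (height (world z) of any of purple1, purple2, purple3, green1, green2, green3 above 0.125 m).
It fails at once if a bystander is moved by more than 20 mm (distance of any of glue_jar, ribbon_spool, pot, glue_gun, moss_frame, blue_flower from where it was at the start of the episode above 0.02 m).
It also fails if it takes over 38 s, if anything falls off the work surface, if the arm or the gripper's body presses on something with over 40 N, if the wrist force passes 120 N, or if a joint passes its speed limit or range.

## Working session

There is one attempt and no reset: what is moved stays moved. The work goes in short steps, Python scripts to look and compute and a tool call to move; the robot and the scene stay as the last step left them, time stands still between calls to the robot, and variables do not carry over. Pictures are saved under pics/ and viewed, at most 10 in all, crops included, and the job is handed in when it is done.

Besides the shell and the picture viewer there is one more tool, called after ">>>" as name(argument=value, ...), one argument or row to a line, values as JSON. carry_out: Moves the arm, as the interface text tells. Shift numbers are shares of 40 mm and turn numbers shares of 0.1 rad, none past 1 either way. Its arguments: {"type":"object","properties":{"plan":{"type":"string"},"claw":{"type":"number"}},"required":["plan"]}

```bash
mkdir -p pics
cat > h.py <<'E'
import numpy as np, cv2
from bench import ctrl
def ray(c,u,v):
    K=c["mtx"];d=np.array([(u-K[0][2])/K[0][0],(v-K[1][2])/K[1][1]]);x=d.copy()
    for _ in range(20): x=d/(1+c["k1"]*(x@x))
    R=np.array(c["R"]);return -R.T@np.array(c["t"]),R.T@np.array([*x,1])
def plane(c,u,v,z):
    o,d=ray(c,u,v);return o+d*(z-o[2])/d[2]
def blobs(im,lo,hi,mn=30):
    m=cv2.inRange(cv2.cvtColor(im,cv2.COLOR_RGB2HSV),lo,hi)
    n,_,s,ce=cv2.connectedComponentsWithStats(m)
    return [(ce[i].round(1),s[i].tolist()) for i in range(1,n) if s[i][4]>=mn]
E
python3 - <<'E'
from h import *
for n in("scene","top"):
    c=ctrl.camera(n);cv2.imwrite(f"pics/{n}0.png",c["pixels"][:,:,::-1])
    for nm,lo,hi in(("or",(5,150,120),(20,255,255)),("pur",(125,60,40),(160,255,255)),("gr",(45,80,40),(85,255,255))):
        for ce,s in blobs(c["pixels"],lo,hi): print(n,nm,ce,s,plane(c,*ce,.112 if nm=="or" else .06).round(3))
o=ctrl.get_obs();print(o["eef_pos"],o["eef_rot"],o["time_s"])
E
```

```text
scene or [98.7 51.2] [86, 39, 26, 28, 310] [-0.06  -0.786  0.112]
scene or [335.9 173.6] [0, 39, 640, 314, 65448] [0.513 0.039 0.112]
scene or [28.1 84. ] [0, 65, 58, 43, 712] [ 0.127 -0.965  0.112]
scene or [27.7 74.6] [24, 70, 8, 11, 41] [ 0.078 -0.984  0.112]
scene or [442. 109.] [428, 100, 30, 19, 303] [0.235 0.396 0.112]
scene or [127.1 134.5] [121, 126, 12, 17, 89] [ 0.359 -0.59   0.112]
scene or [398.9 155.8] [391, 151, 17, 11, 138] [0.442 0.23  0.112]
scene or [257.6 158.1] [251, 153, 14, 11, 149] [ 0.453 -0.189  0.112]
scene or [602.9 204.2] [599, 198, 8, 13, 43] [0.621 0.764 0.112]
scene or [612.1 207.6] [606, 202, 13, 12, 76] [0.633 0.784 0.112]
scene or [326.3 260.7] [319, 257, 16, 8, 89] [0.798 0.004 0.112]
scene or [559.9 314.5] [552, 308, 17, 12, 154] [0.939 0.537 0.112]
scene pur [621.9 187.2] [617, 183, 11, 10, 87] [0.519 0.888 0.06 ]
scene pur [613.1 195.9] [608, 191, 11, 10, 90] [0.552 0.849 0.06 ]
scene pur [119.5 203.7] [106, 193, 28, 22, 386] [ 0.582 -0.574  0.06 ]
scene pur [150.7 209.4] [141, 201, 21, 17, 201] [ 0.602 -0.483  0.06 ]
scene pur [394.7 208.4] [39
[... 635 characters left out ...]
0.06 ]
top pur [ 48.  151.7] [45, 148, 7, 8, 47] [0.747 0.873 0.06 ]
top pur [ 69.8 159.8] [66, 156, 8, 8, 51] [0.719 0.795 0.06 ]
top pur [ 54.1 181.2] [51, 178, 7, 7, 38] [0.65  0.846 0.06 ]
top pur [248.2 194.5] [244, 184, 9, 22, 126] [0.604 0.209 0.06 ]
top pur [470.5 199.5] [462, 191, 18, 18, 197] [ 0.587 -0.484  0.06 ]
top pur [499.5 206.1] [489, 195, 22, 23, 347] [ 0.566 -0.576  0.06 ]
top gr [481.7 213.6] [442, 177, 80, 68, 2483] [ 0.543 -0.518  0.06 ]
top gr [391.3 184.4] [389, 181, 7, 7, 30] [ 0.635 -0.236  0.06 ]
top gr [391.9 196.1] [389, 190, 7, 13, 50] [ 0.598 -0.237  0.06 ]
[0.23244541 0.52538434 0.23048127] [-3.26560618e-04  2.06887824e-01  9.78364350e-01 -7.21570954e-04] 0.1
```

View pics/top0.png

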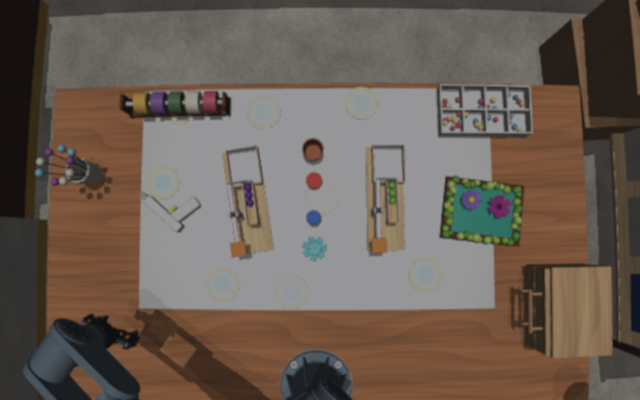

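View pics/scene0.png

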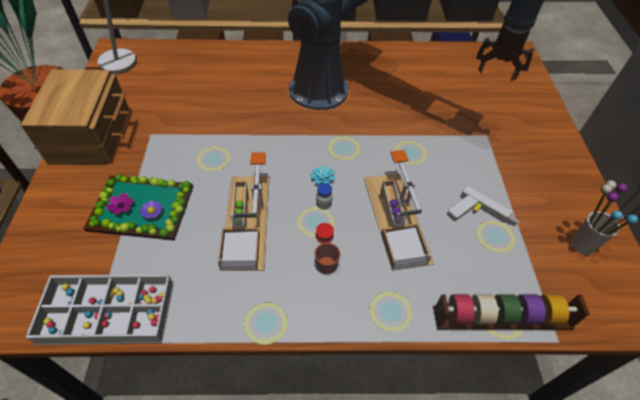

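The purple dispenser is the left one in the top view: its paddle is at px (238,249), its balls near (248,195). Both views put the paddle at about (0.440, 0.229) at z 0.112. I'll move above it with the fingers shut.

>>> carry_out(
  plan="-0.6 -0.36 0 0 0 0;-0.6 -0.36 0 0 0 0;-0.6 -0.36 0 0 0 0;-0.6 -0.36 0 0 0 0;-0.6 -0.36 0 0 0 0;-0.6 -0.36 0 0 0 0;-0.6 -0.36 0 0 0 0;-0.6 -0.36 0 0 0 0",
  claw=1,
)

```text
time_s: 0.77
eef_pos: [0.362, 0.3414, 0.231]
eef_rot: [-0.0, 0.207, 0.978, -0.0]
wrist_force: [0.6, 0.4, -0.5]
opening: -0.001
grasp_force: 0.0
```

>>> carry_out(
  plan="-0.6 -0.36 0 0 0 0;-0.6 -0.36 0 0 0 0;-0.6 -0.36 0 0 0 0;-0.6 -0.36 0 0 0 0;-0.5 -0.34 0 0 0 0;0 0 0 0 0 0;0 0 0 0 0 0;0 0 0 0 0 0",
)

```text
time_s: 1.43
eef_pos: [0.4385, 0.2309, 0.231]
eef_rot: [-0.0, 0.207, 0.978, -0.0]
wrist_force: [0.2, 0.4, 0.2]
opening: -0.004
grasp_force: 0.0
```

```bash
cat > m.py <<'E'
from h import *
import sys
o=ctrl.get_obs();c=ctrl.camera("wrist");cv2.imwrite(f"pics/{sys.argv[1]}.png",c["pixels"][:,:,::-1])
for ce,s in blobs(c["pixels"],(5,150,120),(20,255,255),200): print(ce,s,plane(c,*ce,.112).round(4))
print(o["eef_pos"],o["eef_rot"],o["wrist_force"],o["opening"],o["time_s"])
from scipy.spatial.transform import Rotation as Ro
w,x,y,z=o["eef_rot"];R=Ro.from_quat([x,y,z,w]).as_matrix()
print("tool units to (.440,.229,.122):",(R.T@(np.array([.440,.229,.122])-o["eef_pos"])/.04).round(3))
E
python3 m.py w1
```

```text
[101.3  12. ] [70, 0, 59, 31, 452] [0.259 0.145 0.112]
[113.9  19.8] [81, 5, 57, 36, 443] [0.2668 0.1503 0.112 ]
[99.2 45.8] [51, 20, 95, 53, 542] [0.2764 0.1319 0.112 ]
[22.3 71.7] [0, 55, 59, 35, 570] [0.2672 0.0715 0.112 ]
[333.4 208.3] [302, 187, 62, 43, 1096] [0.4496 0.2324 0.112 ]
[0.43848644 0.23087217 0.23098194] [-4.61042195e-04  2.07102534e-01  9.78319134e-01 -4.12798265e-06] [0.24548132 0.43704667 0.15718101] -0.003597854565520632 1.4333
tool units to (.440,.229,.122): [-0.056 -0.027  2.725]
```

View pics/w1.png

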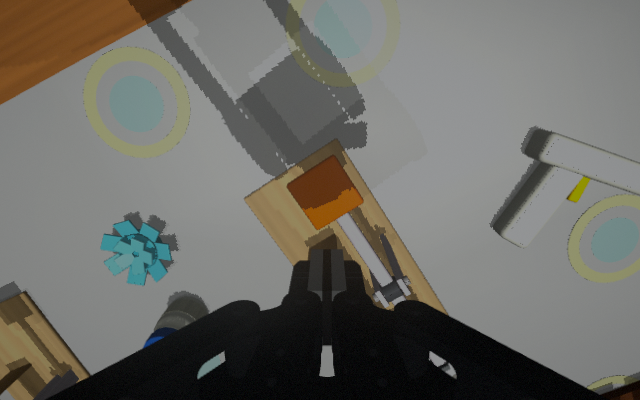

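The wrist view shows the whole paddle, with corners near (288,187), (337,155), (363,198) and (312,229). The blob mask missed the shaded upper half, so I'll recompute from the full outline.

Run:
```python
from h import *
c=ctrl.camera("wrist")
P=[plane(c,u,v,.112) for u,v in((288,187),(337,155),(363,198),(312,229))]
print(np.round(P,4),np.mean(P,0).round(4),[np.linalg.norm(P[i]-P[i-1]).round(4) for i in range(4)])
```

```text
[[0.42   0.2081 0.112 ]
 [0.4126 0.2517 0.112 ]
 [0.4511 0.2568 0.112 ]
 [0.4584 0.2106 0.112 ]] [0.4355 0.2318 0.112 ] [np.float64(0.0384), np.float64(0.0443), np.float64(0.0388), np.float64(0.0468)]
```

The sides come out at 38–47 mm against 44 mm, and the centre is within about 3 mm of the TCP, so I'll press straight down to z of about 0.070 and hold.

>>> carry_out(
  plan="0 0 0.7 0 0 0;0 0 0.7 0 0 0;0 0 0.7 0 0 0;0 0 0.5 0 0 0;0 0 0.2 0 0 0;0 0 0.2 0 0 0;0 0 0 0 0 0;0 0 0 0 0 0",
)

```text
time_s: 2.2
eef_pos: [0.4392, 0.2312, 0.1122]
eef_rot: [0.0, 0.207, 0.978, 0.0]
wrist_force: [-0.2, 0.4, 0.9]
opening: -0.004
grasp_force: 0.0
```

>>> carry_out(
  plan="0 0 0.2 0 0 0;0 0 0.2 0 0 0;0 0 0.2 0 0 0;0 0 0.2 0 0 0;0 0 0.2 0 0 0;0 0 0.1 0 0 0;0 0 0 0 0 0;0 0 0 0 0 0",
)

```text
time_s: 2.87
eef_pos: [0.4397, 0.2307, 0.0676]
eef_rot: [0.001, 0.207, 0.978, 0.0]
wrist_force: [-0.7, -0.3, 7.7]
opening: -0.001
grasp_force: 3.3
```

>>> carry_out(
  plan="0 0 0 0 0 0;0 0 0 0 0 0;0 0 0 0 0 0;0 0 0 0 0 0;0 0 0 0 0 0;0 0 0 0 0 0;0 0 0 0 0 0;0 0 0 0 0 0",
)

```text
time_s: 3.53
eef_pos: [0.4397, 0.2307, 0.0677]
eef_rot: [0.001, 0.207, 0.978, 0.0]
wrist_force: [-0.4, 0.1, 6.9]
opening: -0.001
grasp_force: 3.1
```

>>> carry_out(
  plan="0 0 0 0 0 0;0 0 0 0 0 0;0 0 0 0 0 0;0 0 0 0 0 0;0 0 0 0 0 0;0 0 0 0 0 0;0 0 0 0 0 0;0 0 0 0 0 0",
)

```text
time_s: 4.2
eef_pos: [0.4397, 0.2307, 0.0677]
eef_rot: [0.001, 0.207, 0.978, 0.0]
wrist_force: [0.3, -0.0, 6.7]
opening: -0.003
grasp_force: 3.1
```

```bash
cat > v.py <<'E'
from h import *
import sys
a=[]
for n,(x,y,w,h) in(("top",(200,130,100,130)),("scene",(350,130,110,143))):
    c=ctrl.camera(n);im=c["pixels"]
    a.append(cv2.resize(im[y:y+h,x:x+w],(390,507),interpolation=cv2.INTER_CUBIC))
    print(n,[(ce,s[4],plane(c,*ce,.03).round(3)) for ce,s in blobs(im,(125,60,40),(160,255,255),8) if x<ce[0]<x+w and y<ce[1]<y+h])
cv2.imwrite(f"pics/{sys.argv[1]}.png",np.hstack(a)[:,:,::-1])
E
python3 v.py v1
```

```text
top [(array([253.7, 159. ]), 107, array([0.721, 0.197, 0.03 ]))]
scene [(array([394.6, 250.2]), 112, array([0.719, 0.197, 0.03 ]))]
```

View pics/v1.png

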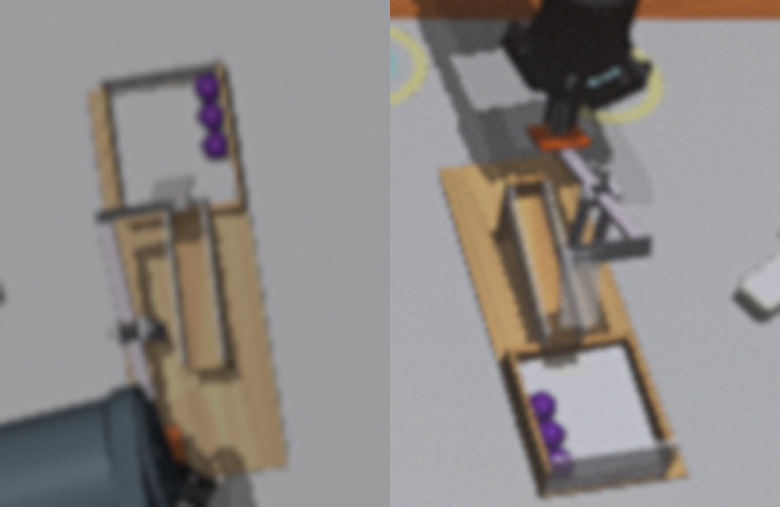

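All three purple balls lie in the tray along its right side (crop px (207,86), (210,116), (215,146)), and the gate is up. Now I'll release and retreat.

>>> carry_out(
  plan="0 0 -0.2 0 0 0;0 0 -0.2 0 0 0;0 0 -0.2 0 0 0;0 0 -0.2 0 0 0;0 0 -0.2 0 0 0;0 0 -0.2 0 0 0;0 0 -0.5 0 0 0;0 0 -0.5 0 0 0",
)

```text
time_s: 4.97
eef_pos: [0.4389, 0.2306, 0.1559]
eef_rot: [-0.0, 0.207, 0.978, -0.0]
wrist_force: [0.8, 0.1, -0.4]
opening: 0.005
grasp_force: 0.0
```

>>> carry_out(
  plan="0 0 -0.5 0 0 0;0 0 -0.5 0 0 0;0 0 -0.5 0 0 0;0 0 -0.5 0 0 0;0 0 0 0 0 0;0 0 0 0 0 0;0 0 0 0 0 0;0 0 0 0 0 0",
)

```text
time_s: 5.63
eef_pos: [0.4383, 0.2305, 0.2341]
eef_rot: [-0.001, 0.207, 0.978, -0.0]
wrist_force: [0.1, -0.6, 0.4]
opening: -0.001
grasp_force: 0.0
```

```bash
python3 v.py v2
```

```text
top [(array([253.6, 159. ]), 107, array([0.721, 0.198, 0.03 ]))]
scene [(array([394.6, 250.2]), 112, array([0.719, 0.197, 0.03 ]))]
```

View pics/v2.png

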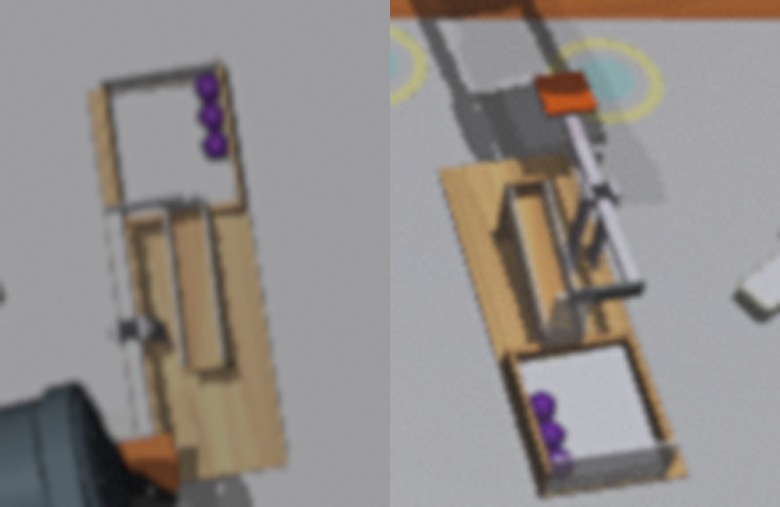

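The lever is level again with the gate down (scene crop crossbar near (605,292)), the balls are in the tray, and the arm is clear.

```bash
python3 -c "
from bench import ctrl
print(ctrl.hand_in())"
```

```text
the job is handed in; nothing more can be done
None
```

I pressed the purple paddle until all three purple balls had rolled into their tray, then released it so the gate shut, and handed the job in at about 6 s; no verdict was returned.

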